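# Open the hasped die chest in the press workshop

### The job

Open the wooden die chest, the one with the steel hasp on its front: flip the hasp off its staple and swing it up until it sticks out at least level, then raise the lid by its pull until it stands about upright, and let go with the hasp still swung out. Leave the plain wooden box beside it where it is.

Things in the scene. Friction and masses are not known exactly. Their poses are not given: they have to be found in the camera images.
- chest: Die chest, brown wood, fixed; 150 deep (x), 240 wide (y), 126 high mm with lid; the only box with a hasp. Origin: centre of underside; front -x faces the robot (turned up to 0.2 rad), y to the left, z up. Offsets in the other entries: mm in this frame, all shut. On the lid's front edge: hasp at y +55, pull at y -55. A staple sticks out of the front through the hasp's slot, to x -95, z 95 to 101.
- hasp (a joint): Steel hasp, leaf 24 wide, 4 thick, hanging 38 from the lid's front edge. Axis along y at x -82, z 118, carried by the lid. From its foot a tab sticks out, ending in a round cross bar along y, domed ends, 36 long, 9 thick, centre x -108, z 84. Rad: 0 hangs (starts 0 to 0.08), grows as the tab swings out and up; 1.57 level, 3.1 stop. Stays where left; under 1.5 N moves it. Below about 0.4 the staple keeps the lid shut.
- lid (a joint): The chest's lid, 16 thick, about 0.4 kg, hinged at the rear: axis along y at x +75, z 110. Rad: 0 shut, grows as its front edge rises, 1.57 upright, 1.75 stop. Stiff hinge, stays where left; 4 to 6 N at the pull raises it. Pull: dark steel T, firm on the front edge, sticking straight out; its round cross bar along y is 40 long, 10 thick, domed ends, centre x -115, y -55, z 118.
- plain_box: Bystander: loose closed box of the same wood, lower (150 x 220 x 88 mm, 2 kg), with a similar T pull on its front but no hasp; stands left or right of the chest, a spool on top. Origin: centre of underside, z up. Leave alone.

How it is judged:
By the outcome, as a careful person would: the job done as asked, in the order asked, and still so for the second after the job is handed in, with the robot touching nothing.
It also fails if it takes over 51 s, if anything falls off the work surface, if the arm or the gripper's body presses on something with over 40 N, if the wrist force passes 120 N, or if a joint passes its speed limit or range.

### The arm

A 6-joint arm with a two-finger parallel gripper is mounted at the origin on the work surface. World frame = base frame: x ahead of the robot, y to its left, z up, the work surface at z = 0. Lengths are in mm, angles in rad, forces in N, time in s.
With the tool pointing down it reaches from about 350 to 950 mm from the base axis. Payload 17.4 kg.
Tool frame: the origin (TCP) lies at the very end of the fingers, on their centre line; the grasp point (between the pads) lies robot.hold_point_z behind it (robot.hold_point_z is the distance from the TCP to the grasp point, in mm); z points along the fingers, x is the direction in which the jaws open and shut, and the axes are right-handed (so a half turn about z gives the same grasp; the last joint's range is limited). The gripper opens to 93 mm and grips with 3 to 60 N. Pads are 15 mm wide; open, the fingers measure 128 mm over their backs; the gripper's body (75 mm by 188 mm) begins 65 mm behind the grasp point.
Start: joints at [1.215, 0.116, 1.442, -0, 1.584, -0.038], TCP at [210.93, 641.203, 218.646] pointing down, gripper open.
Joint ranges: [-2.83, 2.83], [-0.83, 2.19], [0.07, 2.5], [-1.14, 4.28], [0.01, 3], [-2.97, 2.97]. Speed limits (rad/s): [1.89, 1.89, 2.22, 3.14, 3.14, 3.14].

### API

Orientations are given as a unit quaternion [x, y, z, w].
In Python, from rig import robot gives the robot as it stands.
- The arm moves only by the tool play_rows, never from a script. Its argument "targets" is a list of rows, each a list of 3 entries, a list of its own where there are three numbers: the turn, a rotation vector about the tool's x, y, z in rad, then the shift along the tool's x, y, z in mm, then the opening, from 0 (shut) to 1 (fully open). In form: [[[ax, ay, az], [tx, ty, tz], hand], ...]. A call has 1 to 10 rows; each row shifts and turns the commanded pose from where the row before left it, along the tool's axes as they then stand; what a row does not reach is not made up. A row lasts 1/8 s, in which the tool goes at most 62.5 mm and 10.7 degrees, less where a joint would pass 70% of its speed; a pose out of reach is approached as far as the arm can. A call with a gripper value outside its range is refused whole. The fingers move at their own pace and stop on an object; "squeeze" is the grip in N (left out, the last holds). Time passes only in rows, so rows that do not move let the fingers close. It gives the time, the measured TCP pose, the force and the opening at its end, in the units of the state.
- robot.sense(): the state, without advancing time (a new reading comes with each control period).
- robot.camera(name): name is "scene" or "top"; returns (picture, depth): 384x512x3 uint8, red, green, blue; 384x512 float32, mm along the optical axis (not along the pixel's ray), 0 where there is no reading.
- robot.calibration(name): a dict with "K" (3x3 intrinsics, pixels), "pose" (4x4, takes a point from camera to world coordinates). Camera axes: x right, y down, z forward; pixel columns grow to the right and rows downward; lengths in mm; the calibration is good to about 2 mm. A picture is of the moment at which its call begins. calibration takes no time and is no camera call.
- robot.job_done(): hands the job in, once; it reports no verdict.
The state is a dict: "clock": time; "joint_positions": joint angles; "joint_vel": joint speeds; "effort": joint torques, N m; "ee_pos": TCP position; "orientation": TCP orientation; "wrist_force": force on the tool from outside, world axes, zero at the start; "wrist_torque": the same for the moment, N m; "grip_width": opening from 0.0 (shut) to 1.0 (fully open).
Only numpy, scipy, OpenCV 4.12 (cv2) and the standard library are available. Lean on these libraries where they do the work, as an engineer would, in place of code of your own. Each camera call takes 0.05 s, during which the arm holds its last target.

## Working session

There is one attempt and no reset: what is moved stays moved. The work goes in short steps, Python scripts to look and compute and a tool call to move; the robot and the scene stay as the last step left them, time stands still between calls to the robot, and variables do not carry over. Pictures are saved under pics/ and viewed, and the job is handed in when it is done.

Besides the shell and the picture viewer there is one more tool, called after "Call:" as name(argument=value, ...), one argument or row to a line, values as JSON. play_rows: Moves the arm, as the interface text tells. Its arguments: {"type":"object","properties":{"targets":{"type":"array","items":{"type":"array"}},"squeeze":{"type":"number"}},"required":["targets"]}

```bash
mkdir -p pics; ls; python3 - <<'E'
from rig import robot
import cv2,numpy as np
print(robot.sense(), robot.hold_point_z)
for n in("scene","top"):
    p,d=robot.camera(n); c=robot.calibration(n); print(n,c)
    cv2.imwrite(f"pics/{n}0.png",cv2.cvtColor(p,cv2.COLOR_RGB2BGR)); np.savez(f"pics/{n}0.npz",p=p,d=d,K=c["K"],T=c["pose"])
E
```

```text
pics
{'clock': 0.0, 'joint_positions': array([ 1.21517131e+00,  1.16427830e-01,  1.44225874e+00, -2.91933462e-05,
        1.58399184e+00, -3.78109139e-02]), 'joint_vel': array([-0.00216768,  0.00020028, -0.00033803, -0.00201478, -0.00022087,
        0.00023377]), 'effort': array([-3.18864797e-03, -7.21277118e+01, -6.22586775e+01,  7.78604206e-02,
        2.42214231e-02, -1.35923979e-04]), 'ee_pos': array([210.88366183, 640.99600245, 217.94844802]), 'orientation': array([ 8.10089763e-01,  5.86305621e-01, -4.43393148e-04,  3.13579142e-04]), 'wrist_force': array([-0.04039068,  0.01269925,  0.9497671 ]), 'wrist_torque': array([-0.02144686, -0.02451706,  0.02007497]), 'grip_width': 1.00228241479936} 18.8
scene {'K': array([[494.02238194,   0.        , 254.90004704],
       [  0.        , 494.02238194, 193.4537055 ],
       [  0.        ,   0.        ,   1.        ]]), 'pose': array([[-4.37707398e-01,  7.87067732e-01, -4.34668402e-01,
         9.81762069e+02],
       [ 8.99117450e-01,  3.83274100e-01, -2.11397198e-01,
         1.92265349e+02],
       [ 2.13227045e-04, -4.83348063e-01, -8.75428241e-01,
         8.79837585e+02],
       [ 0.00000000e+00,  0.00000000e+00,  0.00000000e+00,
         1.00000000e+00]])}
top {'K': array([[430.30960567,   0.        , 255.21085318],
       [  0.        , 430.30960567, 188.30882721],
       [  0.        ,   0.        ,   1.        ]]), 'pose': array([[-1.36258404e-03, -9.98160862e-01,  6.06055839e-02,
         5.00465688e+02],
       [-9.99520891e-01,  3.23343983e-03,  3.07820131e-02,
         5.84372936e-01],
       [-3.09213652e-02, -6.05346042e-02, -9.97687041e-01,
         1.01593857e+03],
       [ 0.00000000e+00,  0.00000000e+00,  0.00000000e+00,
         1.00000000e+00]])}
```

View pics/scene0.png

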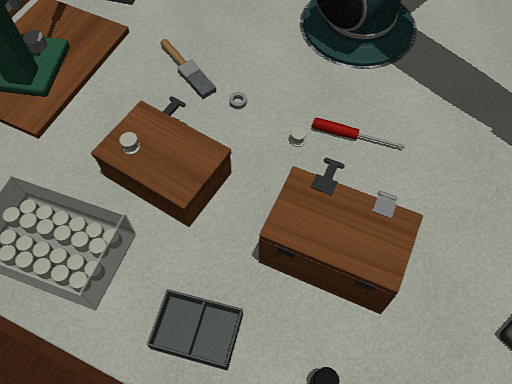

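View pics/top0.png

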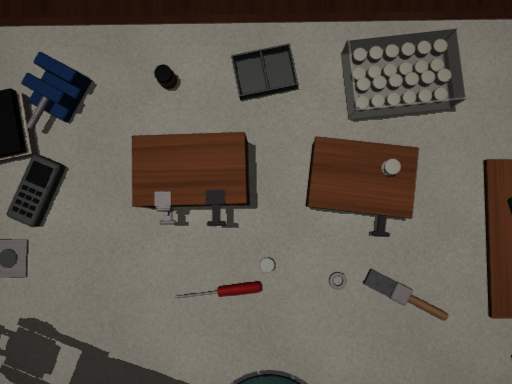

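The scene view shows the chest at right, with the dark pull at (330,170) and the steel hasp at (385,203). The plain box is at left. In the top view the chest spans cols 132–248 and rows 133–207, with the hasp bar near (168,222) and the pull bar near (216,222). Next I'll measure the lid rectangle using the depth images.

```bash
cat > h.py <<'E'
import numpy as np,cv2
def cloud(f):
    z=np.load(f);d=z['d'];K=z['K'];T=z['T'];v,u=np.mgrid[:384,:512]
    P=np.stack([(u-K[0,2])/K[0,0]*d,(v-K[1,2])/K[1,1]*d,d],-1)@T[:3,:3].T+T[:3,3]
    P[d==0]=np.nan
    return z['p'],P
E
python3 - <<'E'
from h import *
for n in("top","scene"):
    p,P=cloud(f"pics/{n}0.npz")
    pf=p.astype(int); wood=(pf[...,0]-pf[...,2]>25)
    m=(P[...,2]>118)&(P[...,2]<134)&(P[...,0]>350)&(P[...,0]<750)&(P[...,1]>-50)&(P[...,1]<350)
    mw=(m&wood).astype(np.uint8)
    k,l,s,c=cv2.connectedComponentsWithStats(mw); i=1+np.argmax(s[1:,4]); q=P[l==i]
    print(n,len(q),'z med',np.median(q[:,2]))
    r=cv2.minAreaRect(q[:,:2].astype(np.float32)); print(r); print(cv2.boxPoints(r))
    # steel things near front : height map
    m2=(P[...,2]>60)&(P[...,2]<150)&~wood&(P[...,0]>350)&(P[...,0]<600)&(P[...,1]>-20)&(P[...,1]<300)
    k,l,s,c=cv2.connectedComponentsWithStats(m2.astype(np.uint8))
    for i in range(1,k):
        if s[i,4]>8: q=P[l==i]; print(' comp',c[i],s[i,4],q.min(0).round(),q.max(0).round(),q.mean(0).round())
p,_=cloud("pics/top0.npz")
a=cv2.resize(p[120:240,120:260],None,fx=5,fy=5,interpolation=cv2.INTER_CUBIC)
cv2.imwrite("pics/topz.png",cv2.cvtColor(a,cv2.COLOR_RGB2BGR))
E
```

```text
top 7549 z med 125.58072312827676
((596.21826171875, 168.2896270751953), (150.11668395996094, 239.96266174316406), 1.4432717561721802)
[[518.16174  286.34238 ]
 [524.2057    46.45586 ]
 [674.2748    50.236877]
 [668.23083  290.12338 ]]
 comp [194.12217195 204.70678733] 1105 [479.  46.  61.] [599. 284. 132.] [521. 157. 117.]
scene 10941 z med 126.77931395507972
((597.9931640625, 167.77191162109375), (151.8916015625, 239.2459259033203), 1.6659550666809082)
[[518.60175  285.13638 ]
 [525.5572    45.991596]
 [677.3846    50.40744 ]
 [670.42914  289.55222 ]]
 comp [326.75909879 177.19410745] 577 [480.  89. 114.] [556. 131. 132.] [522. 110. 126.]
 comp [384.60178971 204.16778523] 447 [483. 202.  82.] [552. 238. 133.] [526. 220. 122.]
```

View pics/topz.png

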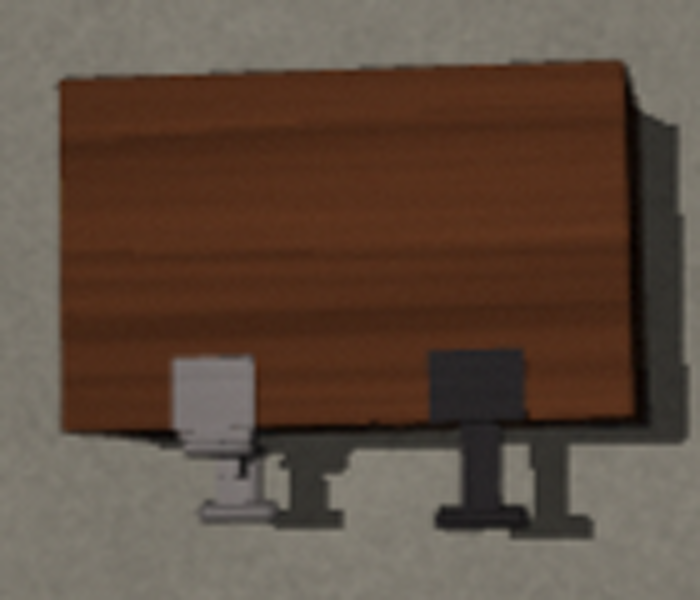

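```bash
python3 - <<'E'
from h import *
for n in("top","scene"):
    _,P=cloud(f"pics/{n}0.npz")
    m=(P[...,2]>110)&(P[...,0]>100)&(P[...,0]<800)&(P[...,1]>0)&(P[...,1]<700)&~((P[...,0]>470)&(P[...,1]<295))
    q=P[m]; print(n,len(q)); 
    if len(q): print(q.min(0),q.max(0))
import json
# arcs in chest-frame
for t in np.arange(0,2.11,.15): print('hasp',round(t,2),(-26*np.cos(t)-34*np.sin(t)).round(1),(26*np.sin(t)-34*np.cos(t)).round(1))
for t in np.arange(0,1.7,.1): print('lid',round(t,2),(-190*np.cos(t)-8*np.sin(t)+190).round(1),(190*np.sin(t)+8*np.cos(t)-8).round(1))
E
```

```text
top 0
scene 534
[100.08921763   0.21072727 110.10903081] [130.04418858  45.61547644 176.41550546]
hasp 0.0 -26.0 -34.0
hasp 0.15 -30.8 -29.7
hasp 0.3 -34.9 -24.8
hasp 0.45 -38.2 -19.3
hasp 0.6 -40.7 -13.4
hasp 0.75 -42.2 -7.2
hasp 0.9 -42.8 -0.8
hasp 1.05 -42.4 5.6
hasp 1.2 -41.1 11.9
hasp 1.35 -38.9 17.9
hasp 1.5 -35.8 23.5
hasp 1.65 -31.8 28.6
hasp 1.8 -27.2 33.0
hasp 1.95 -22.0 36.7
hasp 2.1 -16.2 39.6
lid 0.0 0.0 0.0
lid 0.1 0.2 18.9
lid 0.2 2.2 37.6
lid 0.3 6.1 55.8
lid 0.4 11.9 73.4
lid 0.5 19.4 90.1
lid 0.6 28.7 105.9
lid 0.7 39.5 120.5
lid 0.8 51.9 133.9
lid 0.9 65.6 145.8
lid 1.0 80.6 156.2
lid 1.1 96.7 165.0
lid 1.2 113.7 172.0
lid 1.3 131.5 177.2
lid 1.4 149.8 180.6
lid 1.5 168.6 182.1
lid 1.6 187.6 181.7
```

Call:
play_rows(
  targets=[
    [[0,0,-0.115],[0,0,0],1],
    [[0,0,-0.115],[0,0,0],1],
    [[0,0,-0.115],[0,0,0],1],
  ],
)

```text
clock: 0.48
ee_pos: [210.9, 641.1, 218.2]
orientation: [0.696, 0.718, -0.0, 0.0]
wrist_force: [-0.2, -0.0, 0.3]
grip_width: 1.001
```

Call:
play_rows(
  targets=[
    [[0,0,0],[-36,22,0],1],
    [[0,0,0],[-36,22,0],1],
    [[0,0,0],[-36,22,0],1],
    [[0,0,0],[-36,22,0],1],
    [[0,0,0],[-36,22,0],1],
    [[0,0,0],[-36,22,0],1],
    [[0,0,0],[-36,22,0],1],
    [[0,0,0],[-36,22,0],1],
    [[0,0,0],[-36,22,0],1],
    [[0,0,0],[-36,22,0],1],
  ],
)

```text
clock: 1.72
ee_pos: [441.1, 286.0, 218.5]
orientation: [0.697, 0.717, -0.0, -0.0]
wrist_force: [0.2, 0.9, -0.2]
grip_width: 1.002
```

Call:
play_rows(
  targets=[
    [[0,0,0],[-36,22,0],1],
    [[0,0,0],[-33,22,0],1],
    [[0,0,0],[0,0,0],1],
    [[0,0,0],[0,0,0],1],
  ],
)

```text
clock: 2.22
ee_pos: [486.2, 219.8, 218.4]
orientation: [0.698, 0.717, -0.0, -0.0]
wrist_force: [-0.1, 0.1, 0.0]
grip_width: 1.001
```

Call:
play_rows(
  targets=[
    [[0,0,0],[0,1,26],0.8],
    [[0,0,0],[0,0,26],0.8],
    [[0,0,0],[0,0,26],0.8],
    [[0,0,0],[0,0,26],0.8],
    [[0,0,0],[0,0,26],0.8],
    [[0,0,0],[0,0,23],0.8],
    [[0,0,0],[0,0,0],0.8],
    [[0,0,0],[0,0,0],0.8],
  ],
)

```text
clock: 3.22
ee_pos: [487.6, 220.3, 66.7]
orientation: [0.697, 0.717, 0.0, 0.0]
wrist_force: [-0.4, 0.6, -0.2]
grip_width: 0.801
```

```bash
cat >> h.py <<'E'
def snap(tag):
    from rig import robot
    for n in("top","scene"):
        p,d=robot.camera(n); c=robot.calibration(n)
        np.savez(f"pics/{n}{tag}.npz",p=p,d=d,K=c["K"],T=c["pose"])
        a=p[120:260,100:270] if n=="top" else p[120:320,240:440]
        a=cv2.resize(a,(600*a.shape[1]//a.shape[0]//2*1,300)) if 0 else cv2.resize(a,None,fx=(2.3),fy=(2.3),interpolation=cv2.INTER_CUBIC)
        a=cv2.copyMakeBorder(a,0,460-a.shape[0],0,0,cv2.BORDER_CONSTANT)
        out=a if n=="top" else np.hstack([out,a])
    out=out[:,:800] if out.shape[1]>800 else out
    cv2.imwrite(f"pics/both{tag}.png",cv2.cvtColor(out,cv2.COLOR_RGB2BGR))
    print(robot.sense()['clock'])
E
python3 -c "
from h import *;snap(1)"
```

```text
3.325
```

View pics/both1.png

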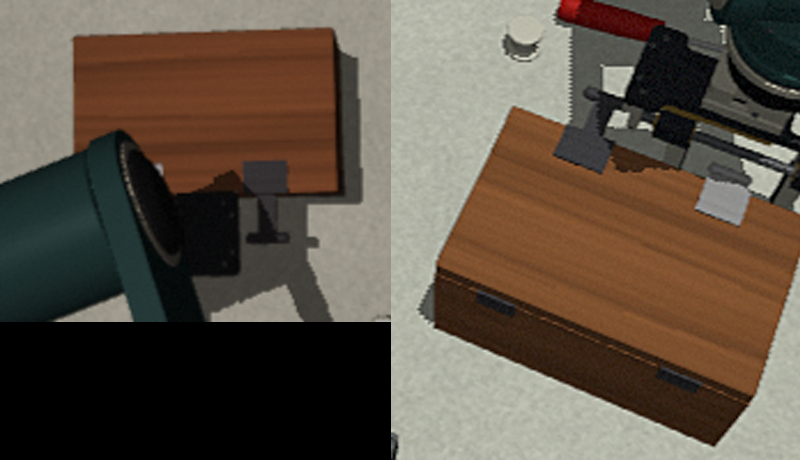

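The gripper is straddling the hasp bar (right panel near (730,175)) and stays clear of the lid and the pull. I'll close it now.

Call:
play_rows(
  targets=[
    [[0,0,0],[0,0,2],0.3],
    [[0,0,0],[0,0,0],0.3],
    [[0,0,0],[0,0,0],0.3],
    [[0,0,0],[0,0,0],0.3],
    [[0,0,0],[0,0,0],0.3],
  ],
  squeeze=8,
)

```text
clock: 3.95
ee_pos: [487.4, 220.0, 63.6]
orientation: [0.697, 0.717, 0.0, -0.0]
wrist_force: [-0.1, 4.9, -1.0]
grip_width: 0.376
```

Call:
play_rows(
  targets=[
    [[0,0,0],[0,-4.8,-4.3],0.3],
    [[0,0,0],[0,-4.1,-4.9],0.3],
    [[0,0,0],[0,-3.3,-5.5],0.3],
    [[0,0,0],[0,-2.5,-5.9],0.3],
    [[0,0,0],[0,-1.5,-6.2],0.3],
    [[0,0,0],[0,-0.6,-6.4],0.3],
    [[0,0,0],[0,0,0],0.3],
  ],
)

```text
clock: 4.82
ee_pos: [470.7, 219.6, 97.3]
orientation: [0.697, 0.717, 0.0, -0.0]
wrist_force: [-0.8, 3.9, -0.3]
grip_width: 0.373
```

Call:
play_rows(
  targets=[
    [[0,0,0],[0,0.4,-6.4],0.3],
    [[0,0,0],[0,1.3,-6.3],0.3],
    [[0,0,0],[0,2.2,-6.0],0.3],
    [[0,0,0],[0,3.1,-5.6],0.3],
    [[0,0,0],[0,4.0,-5.1],0.3],
    [[0,0,0],[0,4.6,-4.4],0.3],
    [[0,0,0],[0,5.2,-3.7],0.3],
    [[0,0,0],[0,0,0],0.3],
    [[0,0,0],[0,0,0],0.3],
  ],
)

```text
clock: 5.95
ee_pos: [491.5, 220.1, 134.5]
orientation: [0.697, 0.717, 0.0, -0.0]
wrist_force: [-0.1, 5.5, 0.5]
grip_width: 0.373
```

```bash
python3 -c "
from h import *;snap(2)"
```

```text
6.05
```

View pics/both2.png

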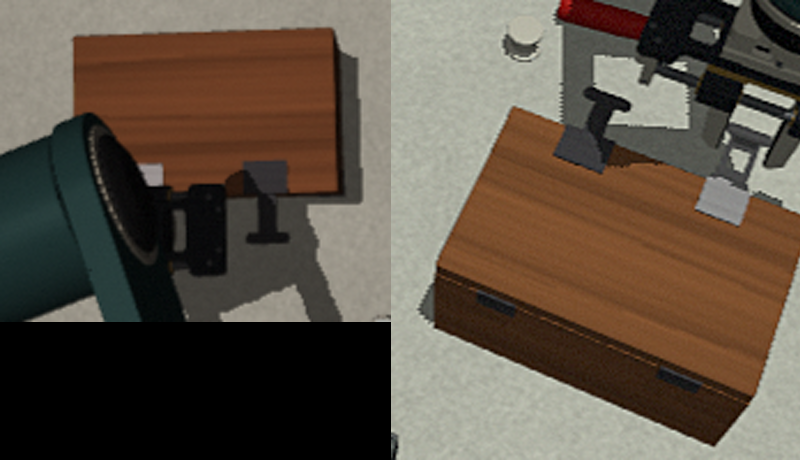

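The fingers have swung the hasp out above the lid edge (scene panel near (745,140)), and the lid is still shut. I'll release and move over to the pull.

Call:
play_rows(
  targets=[
    [[0,0,0],[0,0,0],0.7],
    [[0,0,0],[0,0,0],0.7],
    [[0,0,0],[0,0,0],0.7],
    [[0,0,0],[0,0,-28],0.7],
    [[0,0,0],[0,0,-28],0.7],
    [[0,0,0],[0,0,-28],0.7],
    [[0,0,0],[-36,-3,0],0.8],
    [[0,0,0],[-37,-4,0],0.8],
    [[0,0,0],[-37,-4,0],0.8],
    [[0,0,0],[0,0,0],0.8],
  ],
)

```text
clock: 7.3
ee_pos: [483.4, 107.7, 218.6]
orientation: [0.698, 0.716, 0.0, 0.0]
wrist_force: [0.6, 0.2, -0.4]
grip_width: 0.802
```

```bash
python3 - <<'E'
from h import *;snap(3)
p,P=cloud("pics/scene3.npz")
pf=p.astype(int); wood=(pf[...,0]-pf[...,2]>25)
m2=(P[...,2]>60)&(P[...,2]<175)&~wood&(P[...,0]>450)&(P[...,0]<560)&(P[...,1]>190)&(P[...,1]<250)
q=P[m2]; print(q.min(0),q.max(0)); t=q[q[:,2]>148]; print(len(t),t.mean(0))
E
```

```text
7.4
[480.6677421  201.64163688 119.40026885] [552.41317456 238.53456197 162.40615804]
111 [491.87364166 219.13519921 157.0133402 ]
```

View pics/both3.png

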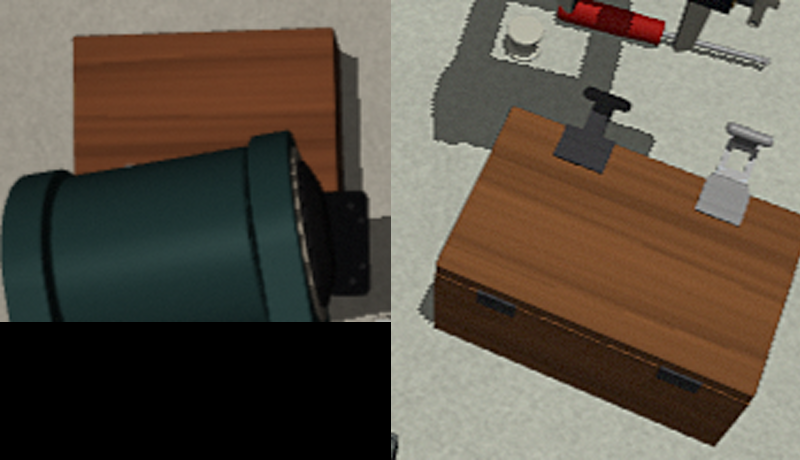

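The hasp bar now sits at about (492, 219, 156), which puts the hasp at roughly 1.9 rad, and it is staying there (scene panel (748,135)). Next I'll descend on the pull and grip it.

Call:
play_rows(
  targets=[
    [[0,0,0],[2,1,24],0.8],
    [[0,0,0],[0,0,24],0.8],
    [[0,0,0],[0,0,24],0.8],
    [[0,0,0],[0,0,24],0.8],
    [[0,0,0],[0,0,24],0.8],
    [[0,0,0],[0,0,0],0.8],
    [[0,0,0],[0,0,0],0.8],
  ],
)

```text
clock: 8.28
ee_pos: [484.8, 112.0, 99.3]
orientation: [0.697, 0.717, 0.0, 0.0]
wrist_force: [-0.0, -0.1, 0.8]
grip_width: 0.797
```

Call:
play_rows(
  targets=[
    [[0,0,0],[0,0,0],0.3],
    [[0,0,0],[0,0,0],0.3],
    [[0,0,0],[0,0,0],0.3],
    [[0,0,0],[0,0,0],0.3],
    [[0,0,0],[0,0,0],0.3],
  ],
  squeeze=25,
)

```text
clock: 8.9
ee_pos: [484.5, 110.4, 98.4]
orientation: [0.698, 0.717, -0.001, 0.001]
wrist_force: [-0.6, -10.0, 1.4]
grip_width: 0.404
```

Call:
play_rows(
  targets=[
    [[0,0,0],[-1,0,-6],0.3],
    [[0,0,0],[0,0.2,-12.9],0.3],
    [[0,0,0],[0,2,-18.7],0.3],
    [[0,0,0],[0,3.9,-18.2],0.3],
    [[0,0,0],[0,5.8,-17.6],0.3],
    [[0,0,0],[0,7.5,-16.7],0.3],
    [[0,0,0],[0,0,0],0.3],
    [[0,0,0],[0,0,0],0.3],
  ],
)

```text
clock: 9.9
ee_pos: [504.2, 110.8, 188.4]
orientation: [0.697, 0.717, 0.0, 0.0]
wrist_force: [5.9, -1.0, -2.1]
grip_width: 0.404
```

```bash
python3 -c "
from h import *;snap(4)"
```

```text
10.0
```

View pics/both4.png

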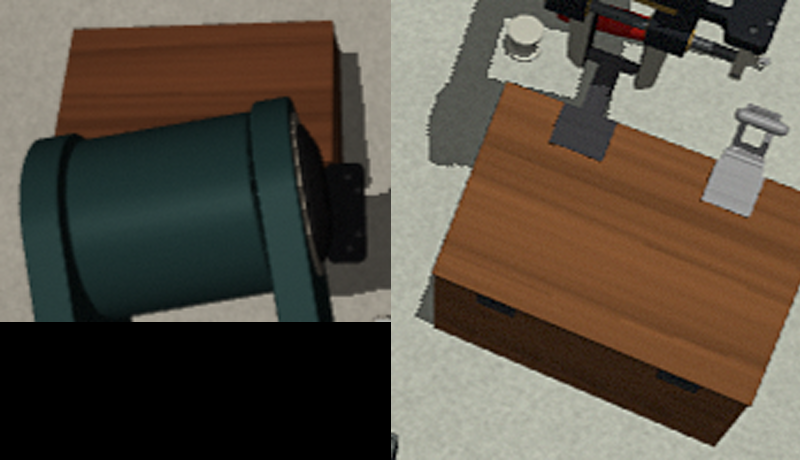

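The lid is rising with the pull still gripped, and the hasp remains swung out (scene panel (760,120)). I'll keep following the arc.

Call:
play_rows(
  targets=[
    [[0,0,0],[0,9.3,-15.8],0.3],
    [[0,0,0],[0,10.8,-14.6],0.3],
    [[0,0,0],[0,12.4,-13.4],0.3],
    [[0,0,0],[0,13.7,-11.9],0.3],
    [[0,0,0],[0,15,-10.4],0.3],
    [[0,0,0],[0,0,0],0.3],
  ],
)

```text
clock: 10.75
ee_pos: [565.4, 112.7, 254.7]
orientation: [0.697, 0.717, 0.0, 0.0]
wrist_force: [-0.0, -0.4, -0.0]
grip_width: 0.301
```

Call:
play_rows(
  targets=[
    [[0,0,0],[0,16.1,-8.8],0.3],
    [[0,0,0],[0,17,-7],0.3],
    [[0,0,0],[0,17.8,-5.2],0.3],
    [[0,0,0],[0,18.3,-3.4],0.3],
    [[0,0,0],[0,18.8,-1.5],0.3],
    [[0,0,0],[0,13,0],0.3],
    [[0,0,0],[0,0,0],0.3],
    [[0,0,0],[0,0,0],0.3],
    [[0,0,0],[0,0,0],0.3],
  ],
)

```text
clock: 11.88
ee_pos: [665.6, 115.4, 280.6]
orientation: [0.697, 0.717, 0.0, 0.0]
wrist_force: [0.3, -0.4, 0.0]
grip_width: 0.3
```

```bash
python3 -c "
from h import *;snap(5)"
```

```text
11.975
```

View pics/both5.png

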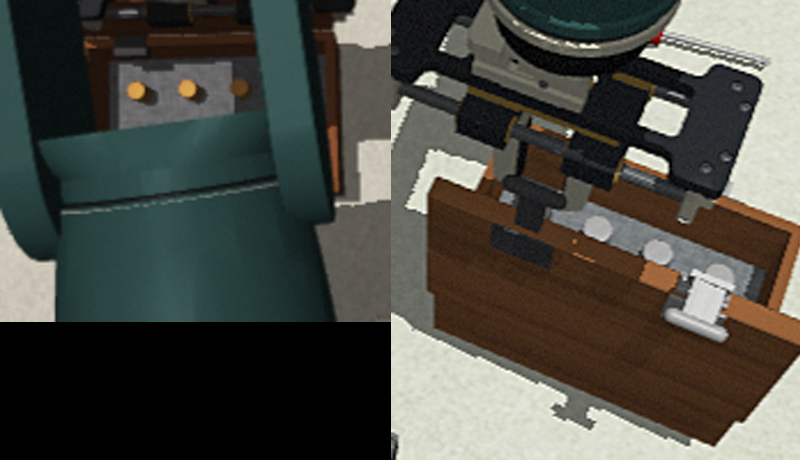

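The grip slipped off (opening 0.30), yet the lid is almost upright, with the fingers in front of the pull. I'll measure the lid and hasp angles.

```bash
cat >> h.py <<'E'
def lid(tag):
    p,P=cloud(f"pics/scene{tag}.npz")
    C=np.array([597,168,0]);a=.027;R=np.array([[np.cos(a),-np.sin(a),0],[np.sin(a),np.cos(a),0],[0,0,1]])
    Q=(P-C)@R
    pf=p.astype(int); wood=(pf[...,0]-pf[...,2]>20)
    m=wood&(Q[...,2]>140)&(Q[...,2]<265)&(abs(Q[...,1])<115)&(abs(Q[...,0])<150)
    q=Q[m]; print(len(q),q.min(0),q.max(0))
    # back face fit x = a+b z using largest-x half
    for lo in range(140,300,20):
        s=q[(q[:,2]>=lo)&(q[:,2]<lo+20)]
        if len(s): print(lo,len(s),np.percentile(s[:,0],[5,50,95]).round(1))
    for nm,y in(("pull",-55),("hasp",55)):
        m=~wood&(abs(Q[...,1]-y)<22)&(Q[...,2]>200)&(abs(Q[...,0]-75)<75)
        s=Q[m]; print(nm,len(s),s.min(0).round() if len(s) else '',s.max(0).round() if len(s) else '')
E
python3 -c "
from h import *;lid(5)"
```

```text
6083 [  74.03446    -114.99548678  140.00701931] [ 92.90919232 114.97677859 264.27714856]
140 744 [90.3 91.2 92. ]
160 775 [90.2 91.  91.8]
180 851 [90.  90.8 91.7]
200 907 [89.8 90.6 91.5]
220 691 [89.7 90.5 91.4]
240 1022 [76.5 90.  91.1]
260 1093 [76.2 83.6 89.8]
pull 10047 [ 52. -77. 228.] [119. -33. 631.]
hasp 919 [ 33.  33. 231.] [123.  75. 410.]
```

```bash
python3 - <<'E'
from h import *
p,P=cloud("pics/scene5.npz")
for x,y in[(510,185),(525,188),(540,193),(555,200),(530,212),(510,155),(575,190),(580,200),(565,150),(690,320),(705,325),(715,275)]:
    u=int((x-391)/2.3+240);v=int(y/2.3+120); print((x,y),p[v,u],P[v,u].round(1))
E
```

```text
(510, 185) [40 40 39] [684.  100.5 304.4]
(525, 188) [37 39 38] [682.7 109.8 307. ]
(540, 193) [39 40 39] [681.2 117.8 305.4]
(555, 200) [38 38 42] [682.3 128.1 307.4]
(530, 212) [35 33 36] [684.1 115.4 282.2]
(510, 155) [84 88 76] [674.6  95.2 320.1]
(575, 190) [87 87 80] [673.6 136.7 311. ]
(580, 200) [94 92 83] [673.1 140.5 302. ]
(565, 150) [59 57 46] [697.6 130.7 388.3]
(690, 320) [211 211 208] [713.8 222.6 297.3]
(705, 325) [194 193 191] [712.2 230.4 295.5]
(715, 275) [175 177 173] [566.4 237.6  71.8]
```

The pull bar's centre is at x≈677. The fingers are on its robot side with their rear face at about x 674, so they pushed it over after the slip. Backing straight off in −x is clear.

Call:
play_rows(
  targets=[
    [[0,0,0],[0,-5,0],0.3],
    [[0,0,0],[0,-15,0],0.3],
    [[0,0,0],[0,-25,0],0.3],
    [[0,0,0],[0,-30,-15],0.3],
    [[0,0,0],[0,-35,-25],0.3],
    [[0,0,0],[0,-40,-30],0.3],
    [[0,0,0],[0,-40,-30],0.3],
    [[0,0,0],[0,0,0],0.3],
    [[0,0,0],[0,0,0],0.3],
  ],
)

```text
clock: 13.1
ee_pos: [475.8, 110.2, 379.9]
orientation: [0.697, 0.717, 0.0, 0.0]
wrist_force: [-0.8, 0.0, -0.4]
grip_width: 0.3
```

```bash
python3 - <<'E'
from h import *;snap(6);lid(6)
p=np.load("pics/scene6.npz")['p'];cv2.imwrite("pics/s6.png",cv2.cvtColor(p,cv2.COLOR_RGB2BGR))
for n in("top","scene"):
  z=[]
  for t in(0,6):
    pp,P=cloud(f"pics/{n}{t}.npz")
    q=P[(P[...,2]>82)&(P[...,2]<95)&(P[...,1]<-20)&(P[...,1]>-400)&(P[...,0]>450)&(P[...,0]<760)]
    print(n,t,cv2.minAreaRect(q[:,:2].astype(np.float32)))
p,P=cloud("pics/scene6.npz")
m=(p.min(-1)>120)&(P[...,2]>250)&(P[...,2]<330)&(P[...,1]>190)&(P[...,1]<260); q=P[m]; print(len(q),q.min(0),q.max(0))
E
```

```text
13.2
6032 [  73.71163965 -114.97252544  140.0253188 ] [ 93.28201846 114.98371118 264.52149393]
140 726 [90.3 91.1 92. ]
160 793 [90.1 91.  91.8]
180 843 [90.  90.8 91.7]
200 886 [89.9 90.7 91.5]
220 694 [89.7 90.5 91.4]
240 1029 [76.3 90.  91. ]
260 1061 [76.4 83.5 89.8]
pull 666 [ 77. -75. 212.] [ 94. -35. 308.]
hasp 652 [ 76.  36. 216.] [123.  75. 307.]
top 0 ((636.2890625, -223.4685821533203), (252.1234893798828, 335.7766418457031), 69.65877532958984)
top 6 ((636.3845825195312, -223.3719482421875), (251.79071044921875, 336.7230224609375), 69.55453491210938)
scene 0 ((638.8152465820312, -223.9840545654297), (251.15867614746094, 335.91644287109375), 69.65765380859375)
scene 6 ((639.0122680664062, -223.80287170410156), (251.9669647216797, 336.31292724609375), 69.50997924804688)
399 [673.2880545  210.37596272 256.45567313] [716.51335963 242.42059861 306.94287313]
```

View pics/s6.png

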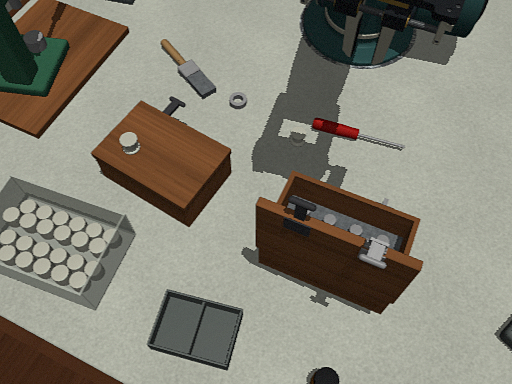

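The lid's back face measures vertical and hasn't moved since I let go. The hasp sits at (375,250), swung out past level. The plain box and its spool, at (160,155), are unmoved, and the arm is clear. I'll hand in.

```bash
python3 -c "
from rig import robot;print(robot.job_done(), robot.sense()['clock'])"
```

```text
the job is handed in; nothing more can be done
the job is handed in; nothing more can be done
```

The chest is open and handed in: the hasp is swung out past level, the lid stands upright, and the arm is clear of everything. The last clock reading before hand-in was 13.2 s.

- **Hasp:** I gripped its cross bar by the ends and swung it along its arc to about 1.9 rad. It held there through the lid raise and after I let go.
- **Lid:** I raised it by its pull. Part-way up, past about 0.5 rad, the grip slipped off the bar. The fingers, now in front of the bar, pushed it the rest of the way.
- **Last checks:** The lid's back face measures vertical, at about 1.56 rad, and did not move when I backed away. Measured before and after, the plain box moved by less than 0.3 mm, and its spool is still on top.
- **Forces:** The largest wrist force I read was about 10 N, but I only read it at the end of each move.

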